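Seat the lamp head on the stall lantern

TASK

The brass lamp head of the stall lantern has been set on loosely and sits too high: turn its knurled collar clockwise (seen from above) until the hidden keyways inside drop over the pins, then push it straight down against the spring until it is fully home on the green base. Finish while still holding it pushed home, so that a colleague can fix it from below; do not let go or ease off. Leave the jam jars standing where they are.

Things in the scene. Friction and masses are not known exactly. Their poses are not given: they have to be found in the camera images.
- collar: Loose lamp head, 140 to 260 g: upright knurled brass collar, 61 mm across the knurl (59 over the faces gripped), 52 mm high, with a low white lens dome on top (60 mm in all). Grip its sides at any yaw. Origin: centre of its lower rim, z up its axis; its x axis points at no keyway. Starts upright, resting on hidden pins, rim 18 mm above the base (origin z = 0.053).
- grip (a point): Point on the collar's axis, 34 mm above its lower rim, at the middle of the knurled band (8 to 42 mm): a good height for the grip. At the start z = 0.087; with the collar fully home z = 0.069.
- keyways (a point): On the collar's axis, 12 mm above its rim. Here, out of sight, begin three keyways 120 degrees apart. They meet the pins after a clockwise turn (yaw decreasing) of 17 to 80 degrees, unknown, good within about 5 degrees either side. Then the collar can sink 18 mm: 10 free, 8 against the spring. Held in a gripper it sinks only if lowered, so feel after each small turn.
- mount (a point): Centre of the flat top of the lantern's fixed base (z = 0.035, axis up), where the collar's lower rim rests when fully home. The base is a green round drum 100 mm across, 35 mm high. From it rises a steel spigot 30 mm across, 42 mm high, with three pins 120 degrees apart, their tops 30 mm above the drum, hidden in the collar. The collar's bore has 1 mm of play on the spigot.
- spring_ring (a joint): Travel of the dark steel spring ring round the spigot, under the collar, in m: 0 = up (as at the start), 0.008 = pressed down by a collar that is fully home (stop at 0.009). It pushes up with 4 N at first and 9 N at home, more than the collar's weight: a collar let go rises again by 8 mm.
- jar_red: Bystander: jar of red jam with a red lid, 60 mm across, 80 mm high, 300 g, loose on the table. Origin: centre of its underside, z up.
- jar_gold: Bystander: jar of golden jelly with a brass-coloured lid, same size, loose on the table. Origin: centre of its underside, z up.
- jar_plum: Bystander: jar of dark plum jam with a white lid, same size, loose on the table. Origin: centre of its underside, z up.

How it is judged:
By the outcome, as a careful person would: the job done as asked, in the order asked, and still so for the second after the job is handed in, while the arm keeps its last pose, push and grip.
It also fails if it takes over 48 s, if anything falls off the work surface, if the arm or the gripper's body presses on something with over 40 N, if the wrist force passes 120 N, or if a joint passes its speed limit or range.

ROBOT

A 6-joint arm with a two-finger parallel gripper is mounted at the origin on the work surface. World frame = base frame: x ahead of the robot, y to its left, z up, the work surface at z = 0. Lengths are in m, angles in rad, forces in N, time in s.
With the tool pointing down it reaches from about 0.4 to 0.825 m from the base axis. Payload 7 kg.
Tool frame: the origin (TCP) lies at the very end of the fingers, on their centre line; the grasp point (between the pads) lies 19 mm behind it; z points along the fingers, y is the line along which they close (so a half turn about z gives the same grasp; the last joint's range is limited). The gripper opens to 88 mm and grips with 3 to 60 N. Pads are 19 mm wide; open, the fingers measure 130 mm over their backs; the gripper's body (78 mm by 193 mm) begins 47 mm behind the grasp point.
Start: joints at [1.583, 0.359, 0.012, 0, -1.224, -0.288], TCP at [0.184, 0.649, 0.227] pointing down, gripper open.
Joint ranges: [-3.07, 3.07], [-1.43, 2.12], [-1.02, 1.25], [-3.03, 1.67], [-3.05, -0], [-3.03, 3.03]. Speed limits (rad/s): [2.39, 2.39, 3.01, 3.14, 3.14, 3.14].

INTERFACE

Orientations are given as [roll, pitch, yaw] about the fixed x, y, z axes, in that order (R = Rz(yaw) Ry(pitch) Rx(roll)).
In Python, from station import arm, grab_frame gives the robot as it stands.
- The arm moves only by the tool jog_arm, never from a script. Its argument "deltas" is a list that holds one entry, the list of rows, each a list of 4 numbers: the shift along the tool's x, y, z in units of 60 mm (1.0 is 60 mm), then the turn about the tool's z in units of 5 degrees (1.0 is 5 degrees). A call has 1 to 8 rows; each row is the pose to reach, as a shift and turn from the pose commanded when the call began, along the tool's axes at that moment; what a row does not reach only later rows make up. A row lasts 1/8 s, in which the tool goes at most 62.5 mm and 10.7 degrees, less where a joint would pass 70% of its speed; a pose out of reach is approached as far as the arm can. A call with a gripper value outside its range is refused whole. "grip" is the finger opening in mm, from 0 to 87.6, set as the call begins (left out, the last holds). The fingers move at their own pace and stop on an object; "squeeze" is the grip in N (left out, the last holds). Time passes only in rows, so rows that repeat a pose let the fingers close. It gives the time, the measured TCP pose, the force, the opening and the grip force at its end, in the units of the state.
- arm.get_state(): the state, without advancing time (a new reading comes with each control period).
- grab_frame(name): name is "scene" or "top" or "wrist"; returns a dict with "img" (420x560x3 uint8, red, green, blue), "vfov" (degrees; the focal length in pixels is half the picture's height over the tangent of half this angle, whatever the lens; pixels are square), "cx", "cy" (the principal point, pixels), "xyz" and "rotation" of the camera in the world. Camera axes: x right, y down, z forward; pixel columns grow to the right and rows downward; lengths in m; the calibration is good to about 2 mm. A picture is of the moment at which its call begins. There is no depth.
- arm.job_done(): hands the job in; it is judged then, once.
The state is a dict: "t": time; "q": joint angles; "qd": joint speeds; "joint_efforts": joint torques, N m; "eef_pos": TCP position; "ee_rot": TCP orientation; "force": force on the tool from outside, world axes, zero at the start; "moment": the same for the moment, N m; "width": finger opening in m; "gripper_force": force on a finger pad.
Only numpy, scipy, OpenCV 4.12 (cv2) and the standard library are available. Lean on these libraries where they do the work, as an engineer would, in place of code of your own. Each camera call takes 0.05 s, during which the arm holds its last target. There are 200 camera calls.

## Working session

There is one attempt and no reset: what is moved stays moved. The work goes in short steps, Python scripts to look and compute and a tool call to move; the robot and the scene stay as the last step left them, time stands still between calls to the robot, and variables do not carry over. Pictures are saved under pics/ and viewed, at most 10 in all, crops included, and the job is handed in when it is done.

Besides the shell and the picture viewer there is one more tool, called after "Request:" as name([rows], argument=value, ...), one row to a line, values as JSON. jog_arm: Moves the arm, as the interface text tells. Its arguments: {"type":"object","properties":{"deltas":{"type":"array"},"grip":{"type":"number"},"squeeze":{"type":"number"}},"required":["deltas"]}

```bash
mkdir -p pics
python3 - <<'E'
from station import arm, grab_frame
import cv2,numpy as np
s=arm.get_state();print({k:np.round(s[k],3) for k in s})
for n in("scene","top"):
    f=grab_frame(n);cv2.imwrite(f"pics/{n}0.png",f["img"][:,:,::-1]);print(n,f["vfov"],f["cx"],f["cy"],f["xyz"],np.round(f["rotation"],3).tolist())
E
```

```text
{'t': np.float64(0.0), 'q': array([ 1.583,  0.359,  0.011, -0.   , -1.224, -0.288]), 'qd': array([-0.   ,  0.001, -0.   , -0.001, -0.   ,  0.001]), 'joint_efforts': array([ 2.0000e-03, -5.8272e+01,  2.9305e+01,  6.9970e+00,  7.0000e-03,
       -0.0000e+00]), 'eef_pos': array([0.184, 0.649, 0.226]), 'ee_rot': array([ 3.14 , -0.   , -0.276]), 'force': array([-0.022, -0.347,  0.065]), 'moment': array([-0.006, -0.004,  0.055]), 'gripper_force': np.float64(0.0), 'width': np.float64(0.088)}
scene 48.46675428147407 282.9495300035181 210.6655102508759 [1.41300691 0.02201832 0.68495188] [-2.194, -0.016, 1.527]
top 51.32145647619569 279.3369823622108 204.68268408596114 [0.41327172 0.06959243 0.92201967] [-2.929, 0.0, -1.554]
```

View pics/scene0.png

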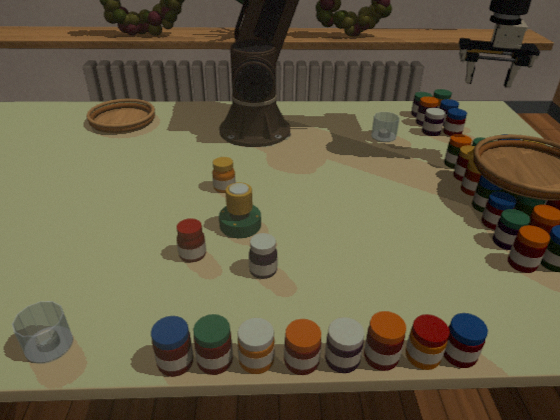

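View pics/top0.png

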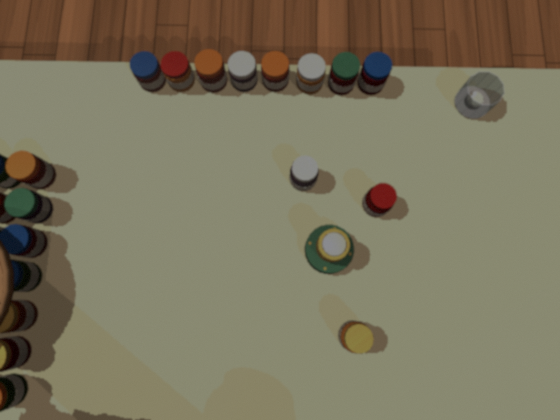

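The scene picture shows the lantern at about (240,210), with the gold jar at (224,175), the red at (191,240) and the plum at (263,256). In the top view the dome is at (333,244), the drum at (330,249), and the lids are plum (305,170), red (381,198) and gold (359,338).

```bash
cat > h.py <<'E'
from station import arm, grab_frame
import cv2,numpy as np
from scipy.spatial.transform import Rotation as R
def ray(f,uv):
    fl=f["img"].shape[0]/2/np.tan(np.radians(f["vfov"]/2))
    d=R.from_euler('xyz',f["rotation"]).as_matrix()@np.array([(uv[0]-f["cx"])/fl,(uv[1]-f["cy"])/fl,1])
    return np.array(f["xyz"]),d/np.linalg.norm(d)
def plane(f,uv,z):
    o,d=ray(f,uv);return o+d*(z-o[2])/d[2]
def cross(fa,ua,fb,ub):
    (a,d),(b,e)=ray(fa,ua),ray(fb,ub)
    s=np.linalg.lstsq(np.c_[d,-e],b-a,rcond=None)[0]
    p,q=a+s[0]*d,b+s[1]*e
    return (p+q)/2,np.linalg.norm(p-q)
def blob(f,win,lo,hi):
    x0,y0,x1,y1=win
    m=cv2.inRange(cv2.cvtColor(f["img"][y0:y1,x0:x1],cv2.COLOR_RGB2HSV),lo,hi)
    c=max(cv2.findContours(m,cv2.RETR_EXTERNAL,cv2.CHAIN_APPROX_NONE)[0],key=cv2.contourArea)
    h=cv2.convexHull(c);M=cv2.moments(h)
    return np.array([M["m10"]/M["m00"]+x0,M["m01"]/M["m00"]+y0]),cv2.boundingRect(h)[2:],h[:,0]+[x0,y0]
E
python3 - <<'E'
from h import *
t=grab_frame("top");s=grab_frame("scene")
W=((0,0,140),(180,70,255));G=((60,60,20),(95,255,200))
for n,f,w in(("t",t,(300,222,362,278)),("s",s,(215,180,268,240))):
    for p in[(w[2]+w[0])//2]: pass
    for r in(W,G):
        try: b=blob(f,w,*r);print(n,b[0],b[1])
        except Exception as e: print(n,e)
hs=cv2.cvtColor(t["img"],cv2.COLOR_RGB2HSV);print(hs[244,[333,320,310]].tolist(),hs[230,365].tolist(), hs[170,305].tolist(),hs[198,381].tolist(),hs[338,359].tolist())
hs=cv2.cvtColor(s["img"],cv2.COLOR_RGB2HSV);print([hs[p].tolist() for p in((188,239),(205,240),(225,240),(242,263),(227,190),(163,222))])
big=lambda f,x0,y0,w,h:cv2.resize(f["img"][y0:y0+h,x0:x0+w,::-1],None,fx=5,fy=5,interpolation=2)
cv2.imwrite("pics/c.png",np.hstack([big(t,295,215,75,75),big(s,205,175,75,75)]))
E
```

```text
t [327.65486726 244.10029499] (9, 11)
t [326.51149624 250.41478914] (45, 47)
s [257.20965842 196.07232038] (30, 46)
s [228.23245614 222.37719298] (12, 7)
[[90, 4, 137], [23, 133, 132], [26, 104, 88]] [31, 45, 136] [30, 6, 137] [1, 201, 113] [25, 137, 134]
[[39, 23, 143], [19, 146, 91], [60, 73, 66], [35, 30, 145], [3, 187, 113], [21, 168, 143]]
```

View pics/c.png

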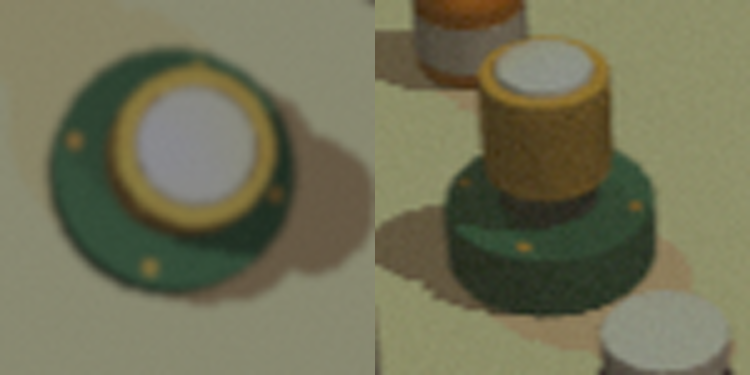

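The crop shows the dome at about (334.2,244.2) in the top view and (239,188.6) in the scene view. The brass top rim surrounds it, and the green drum has three brass screws.

Run:
```python
from h import *
t=grab_frame("top");s=grab_frame("scene")
D=((0,0,100),(180,48,255))
a=blob(t,(320,231,348,258),*D);b=blob(s,(227,182,251,196),*D)
print("dome",a[:2],b[:2],cross(t,a[0],s,b[0]))
br=((12,75,60),(30,255,255))
c=blob(t,(315,226,352,264),*br);print("rim",c[:2],plane(t,c[0],.105),plane(t,a[0],.111),plane(s,b[0],.111))
g=blob(t,(300,218,358,280),(40,50,15),(95,255,200));print("drum",g[:2],plane(t,cv2.minEnclosingCircle(g[2].astype(np.float32))[0],.033))
for n,w,v in(("plum",(288,153,322,186),D),("red",(364,182,398,212),((0,120,60),(8,255,255))),("gold",(342,322,376,356),((18,90,90),(34,255,255)))):
    j=blob(t,w,*v);print(n,j[:2],plane(t,j[0],.08))
```

```text
dome (array([333.49339934, 243.79785479]), (24, 23)) (array([238.35144928, 188.352657  ]), (19, 11)) (array([ 0.51673269, -0.03079206,  0.10416836]), np.float64(0.0010857971416757622))
rim (array([333.22647169, 244.83295838]), (35, 34)) [ 0.51467205 -0.02962487  0.105     ] [ 0.51587004 -0.02941127  0.111     ] [ 0.52716728 -0.03070935  0.111     ]
drum (array([328.75412266, 248.77015008]), (48, 49)) [ 0.51567173 -0.02936244  0.033     ]
plum (array([306.57047325, 165.48894033]), (31, 28)) [0.67690554 0.01941341 0.08      ]
red (array([382.7       , 195.71509434]), (29, 26)) [ 0.61698483 -0.13149116  0.08      ]
gold (array([359.12125403, 338.15260489]), (31, 31)) [ 0.3454525  -0.07891111  0.08      ]
```

Request:
jog_arm([
  [[1.0,1.1,0,0],[2.0,2.2,0,0],[3.0,3.35,0,0],[4.0,4.45,0,0],[5.0,5.6,0,0],[5.6,6.3,0,0],[5.6,6.3,0,0],[5.6,6.3,0,0]],
], grip=87.6)

```text
t: 1.3
eef_pos: [0.4022, 0.1977, 0.2271]
ee_rot: [-3.14, -0.001, -0.275]
force: [0.8, 0.5, 1.0]
width: 0.0878
gripper_force: 0.0
```

Request:
jog_arm([
  [[0.7,0.8,0,0],[1.4,1.55,0,0],[2.1,2.3,0,0],[2.84,3.14,0,0],[2.84,3.14,0,0],[2.84,3.14,0,0]],
])

```text
t: 2.05
eef_pos: [0.5142, -0.0287, 0.2263]
ee_rot: [3.141, 0.001, -0.278]
force: [0.1, 0.9, 0.2]
width: 0.0877
gripper_force: 0.0
```

Run:
```python
from h import *
s=arm.get_state();print(s["t"],s["eef_pos"],s["ee_rot"],s["q"])
f=grab_frame("wrist");cv2.imwrite("pics/w1.png",f["img"][:,:,::-1]);print(f["xyz"],f["rotation"],f["vfov"])
```

```text
2.05 [ 0.51418542 -0.02871897  0.22628498] [ 3.14147117e+00  5.49141869e-04 -2.77633636e-01] [ 3.25670567e-01  9.45997641e-02 -3.35595612e-01 -2.32680770e-04
 -1.14112208e+00  9.67589141e-01]
[ 0.58833043 -0.05012606  0.38443636] [ 2.85645457e+00  6.87185262e-04 -1.84812919e+00] 68.73907942570283
```

View pics/w1.png

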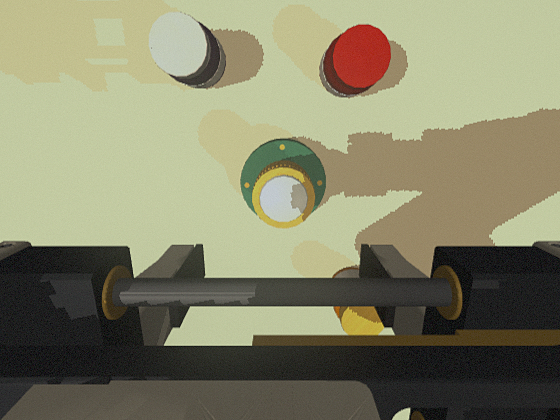

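The wrist view shows the dome at (284,198) inside its brass rim, centred on the drum. The plum lid is at (180,44), the red at (362,56) and the gold at (360,315).

Run:
```python
from h import *
w=grab_frame("wrist");t=grab_frame("top");s=grab_frame("scene")
hs=cv2.cvtColor(w["img"],cv2.COLOR_RGB2HSV);print(hs[198,[255,275,305,311]].tolist(),hs[160,283].tolist())
c=blob(w,(245,160,325,236),(15,110,90),(32,255,255));el=cv2.fitEllipse(c[2]);print(c[:2],el)
for z in(.105,.1):print(plane(w,c[0],z))
ct=blob(t,(315,226,352,264),(12,75,60),(30,255,255));print("two-view",ct[:2],cross(w,c[0],t,ct[0]))
g=blob(w,(232,130,335,235),(60,60,20),(95,255,220));print("drum",g[:2],plane(w,cv2.minEnclosingCircle(g[2].astype(np.float32))[0],.035))
for n,u in(("plum",(180,44)),("red",(362,56))):print(n,plane(w,u,.08))
```

```text
[[26, 154, 196], [99, 16, 205], [24, 41, 156], [21, 158, 144]] [23, 116, 86]
(array([283.76283818, 194.17069934]), (63, 68)) ((283.74481201171875, 194.25621032714844), (62.400211334228516, 67.25479125976562), 177.4886932373047)
[ 0.52290084 -0.03259287  0.105     ]
[ 0.52173358 -0.03229514  0.1       ]
two-view (array([332.64197531, 242.737689  ]), (37, 36)) (array([ 0.52002876, -0.03100549,  0.09104291]), np.float64(0.0016961071650781303))
drum (array([281.57262372, 174.72347339]), (84, 73)) [ 0.52150655 -0.03220192  0.035     ]
plum [0.67499696 0.02082644 0.08      ]
red [ 0.62112546 -0.1336285   0.08      ]
```

Run:
```python
from h import *
w=grab_frame("wrist");t=grab_frame("top")
D=((0,0,100),(180,60,255))
for n,f,win,v in(("w",w,(245,160,325,236),((15,110,90),(32,255,255))),("t",t,(315,226,352,264),((12,75,60),(30,255,255)))):
    h=blob(f,win,*v)[2]
    P=np.array([plane(f,p,.105)[:2] for p in h])
    print(n,"x",P[:,0].min(),P[:,0].max(),"y",P[:,1].min(),P[:,1].max())
a=blob(w,(262,175,300,222),(0,0,100),(180,60,255));b=blob(t,(320,231,348,258),*((0,0,100),(180,48,255)))
P=np.array([plane(w,p,.106)[:2] for p in a[2]]);print("dome w",P.min(0),P.max(0));P=np.array([plane(t,p,.106)[:2] for p in b[2]]);print("dome t",P.min(0),P.max(0))
g=blob(t,(300,218,358,280),(40,50,15),(95,255,200))[2];P=np.array([plane(t,p,.035)[:2] for p in g]);print("drum t",P.min(0),P.max(0))
g=blob(w,(232,130,335,235),(60,60,20),(95,255,220))[2];P=np.array([plane(w,p,.035)[:2] for p in g]);print("drum w",P.min(0),P.max(0))
```

```text
w x 0.4903425543997667 0.5541973816996728 y -0.061223593334607335 -0.002520674738777852
t x 0.48432608439497615 0.550997326874745 y -0.06358631058756276 0.004559018849194518
dome w [ 0.49687148 -0.04901674] [ 0.54137205 -0.00908818]
dome t [ 0.497483   -0.03826389] [ 0.49940902 -0.03451389]
drum t [ 0.46638609 -0.07389471] [0.50319271 0.00907935]
drum w [ 0.48598896 -0.08032202] [0.56874711 0.01694716]
```

Request:
jog_arm([
  [[0.05,0.02,0.7,0],[0.09,0.02,1.4,0],[0.09,0.02,1.7,0],[0.09,0.02,1.7,0],[0.09,0.02,1.7,0]],
])

```text
t: 2.98
eef_pos: [0.52, -0.0303, 0.1256]
ee_rot: [-3.141, -0.001, -0.275]
force: [-0.5, 0.9, -0.2]
width: 0.0878
gripper_force: 0.0
```

Run:
```python
from h import *
s=arm.get_state();print(s["t"],s["eef_pos"],s["ee_rot"],s["force"])
f=grab_frame("wrist");cv2.imwrite("pics/w2.png",f["img"][:,:,::-1]);print(f["xyz"],f["rotation"])
```

```text
2.975 [ 0.51995605 -0.03029595  0.12563684] [-3.14105422e+00 -1.42100296e-03 -2.74735891e-01] [-0.53505954  0.8513591  -0.2171458 ]
[ 0.59381288 -0.05151057  0.28391153] [ 2.85837669e+00  1.34760665e-03 -1.84521698e+00]
```

View pics/w2.png

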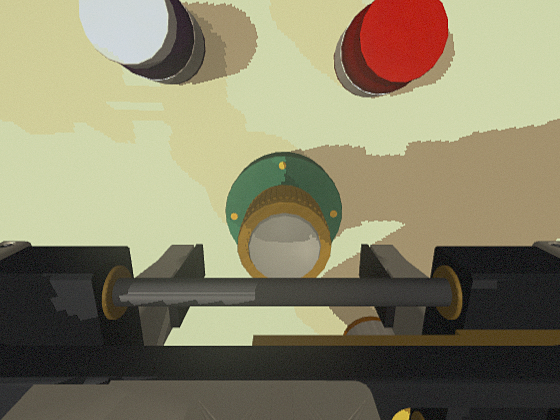

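The dome and rim are now at about (284,246), midway between the fingers (204 and 361). I'll triangulate from the two wrist positions.

Run:
```python
from h import *
f=grab_frame("wrist")
a=dict(f);a["xyz"]=np.array([.58833043,-.05012606,.38443636]);a["rotation"]=[2.85645457,6.87e-4,-1.84812919]
print(cross(a,(283.7,197.5),f,(284,246)),plane(f,(284,246),.105),plane(a,(283.7,197.5),.105))
for u in((237,247),(331,247)):print(plane(f,u,.104))
```

```text
(array([ 0.5199352 , -0.03225339,  0.10468662]), np.float64(0.0004544760026985039)) [ 0.52012489 -0.0320686   0.105     ] [ 0.5199513  -0.03249219  0.105     ]
[ 0.52711353 -0.0030934   0.104     ]
[ 0.51100074 -0.06044116  0.104     ]
```

Request:
jog_arm([
  [[0,0.02,0.4,0],[0,0.02,0.7,0],[0,0.02,0.9,0],[0,0.02,0.96,0],[0,0.02,0.96,0],[0,0.02,0.96,0]],
])

```text
t: 3.82
eef_pos: [0.5194, -0.0319, 0.0676]
ee_rot: [-3.141, -0.001, -0.276]
force: [0.2, -0.5, -0.3]
width: 0.0872
gripper_force: 0.0
```

Request:
jog_arm([
  [[0,0,0,0],[0,0,0,0],[0,0,0,0],[0,0,0,0],[0,0,0,0],[0,0,0,0]],
], grip=50, squeeze=35)

```text
t: 4.58
eef_pos: [0.519, -0.032, 0.0671]
ee_rot: [-3.142, -0.0, -0.276]
force: [-0.8, 0.1, 1.6]
width: 0.0587
gripper_force: 35.0
```

Request:
jog_arm([
  [[0,0,0.01,0],[0,0,0.02,0],[0,0,0.02,0],[0,0,0.02,0]],
])

```text
t: 5.08
eef_pos: [0.5191, -0.032, 0.0669]
ee_rot: [-3.142, -0.001, -0.275]
force: [-5.7, 0.9, 13.2]
width: 0.0587
gripper_force: 35.0
```

Request:
jog_arm([
  [[0,0,0,0.5],[0,0,0,1.0],[0,0,0,1.5],[0,0,0,2.0],[0,0,0,2.5],[0,0,0,2.5]],
])

```text
t: 5.82
eef_pos: [0.5201, -0.032, 0.067]
ee_rot: [-3.141, -0.002, -0.494]
force: [-0.6, 0.3, 9.4]
width: 0.0587
gripper_force: 35.0
```

Request:
jog_arm([
  [[0,0,0,0.5],[0,0,0,1.0],[0,0,0,1.0]],
])

```text
t: 6.2
eef_pos: [0.5202, -0.032, 0.067]
ee_rot: [-3.14, -0.002, -0.581]
force: [0.3, -1.0, 8.9]
width: 0.0591
gripper_force: 35.0
```

```bash
python3 -c "
from h import *
s=arm.get_state();print(s['force'],s['moment'])
f=grab_frame('wrist');cv2.imwrite('pics/w3.png',f['img'][:,:,::-1])"
```

```text
[ 0.27243163 -0.987217    8.93641062] [-0.29596198  0.31926535 -0.06795967]
```

View pics/w3.png

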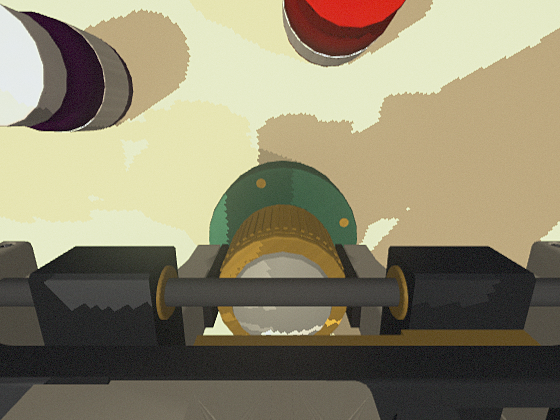

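The collar at (283,290) is held squarely between the pads and upright above the drum. It has turned 17.5° and is still resting on the pins (9 N). I'll carry on.

Request:
jog_arm([
  [[0,0,0,0.5],[0,0,0,0.9],[0,0,0,0.9]],
])

```text
t: 6.62
eef_pos: [0.5201, -0.032, 0.0669]
ee_rot: [-3.14, -0.002, -0.659]
force: [-0.7, -1.7, 10.6]
width: 0.0588
gripper_force: 35.0
```

Request:
jog_arm([
  [[0,0,0.005,0.5],[0,0,0.005,0.9],[0,0,0.005,0.9]],
])

```text
t: 7.0
eef_pos: [0.5201, -0.0321, 0.0669]
ee_rot: [-3.14, -0.002, -0.738]
force: [-1.3, -1.8, 11.9]
width: 0.0586
gripper_force: 35.0
```

Request:
jog_arm([
  [[0,0,0,0.5],[0,0,0,0.9],[0,0,0,0.9]],
])

```text
t: 7.38
eef_pos: [0.5201, -0.0322, 0.0669]
ee_rot: [-3.14, -0.002, -0.816]
force: [-0.8, -1.7, 11.6]
width: 0.0587
gripper_force: 35.0
```

Request:
jog_arm([
  [[0,0,0,0.5],[0,0,0,0.9],[0,0,0,0.9]],
])

```text
t: 7.75
eef_pos: [0.52, -0.0322, 0.0669]
ee_rot: [-3.14, -0.002, -0.895]
force: [-1.1, -1.3, 12.1]
width: 0.0591
gripper_force: 35.0
```

Request:
jog_arm([
  [[0,0,0,0.5],[0,0,0,0.9],[0,0,0,0.9]],
])

```text
t: 8.12
eef_pos: [0.5199, -0.0323, 0.0669]
ee_rot: [-3.14, -0.002, -0.973]
force: [-2.4, -1.4, 13.1]
width: 0.0593
gripper_force: 35.0
```

Request:
jog_arm([
  [[0,0,0,0.5],[0,0,0,0.9],[0,0,0,0.9]],
])

```text
t: 8.5
eef_pos: [0.5199, -0.0323, 0.0669]
ee_rot: [-3.14, -0.001, -1.052]
force: [-2.8, -2.1, 12.0]
width: 0.059
gripper_force: 35.0
```

Request:
jog_arm([
  [[0,0,0,0.5],[0,0,0,0.9],[0,0,0,0.9]],
])

```text
t: 8.88
eef_pos: [0.5198, -0.0323, 0.0669]
ee_rot: [-3.14, -0.001, -1.131]
force: [-2.0, -1.3, 12.8]
width: 0.0589
gripper_force: 35.0
```

Request:
jog_arm([
  [[0,0,0,0.5],[0,0,0,0.9],[0,0,0,0.9]],
])

```text
t: 9.25
eef_pos: [0.5197, -0.0324, 0.0668]
ee_rot: [-3.14, -0.001, -1.209]
force: [-2.0, -1.4, 12.9]
width: 0.0589
gripper_force: 35.0
```

Request:
jog_arm([
  [[0,0,0,0.5],[0,0,0,0.9],[0,0,0,0.9]],
])

```text
t: 9.62
eef_pos: [0.5196, -0.0324, 0.0666]
ee_rot: [-3.14, -0.001, -1.288]
force: [-2.0, -1.4, 12.0]
width: 0.0589
gripper_force: 35.0
```

Request:
jog_arm([
  [[0,0,0,0.5],[0,0,0,0.9],[0,0,0,0.9]],
])

```text
t: 10.0
eef_pos: [0.5195, -0.0324, 0.0662]
ee_rot: [-3.141, -0.001, -1.367]
force: [0.2, -1.9, 5.6]
width: 0.0588
gripper_force: 35.0
```

```bash
python3 -c "
from h import *
s=arm.get_state();print(s['force'],s['moment'],s['q'])"
```

```text
[ 0.20711903 -1.88585258  5.5816833 ] [-0.90690121  0.13426906  0.07195989] [ 0.31577643  0.27245142 -0.53250234  0.00133477 -0.76499374 -0.11250408]
```

The force has dropped, so the pins are entering the keyways. I'll turn a little more towards the middle and feel downward.

Request:
jog_arm([
  [[0,0,0,0.4],[0,0,0,0.6],[0,0,0,0.6]],
])

```text
t: 10.38
eef_pos: [0.5185, -0.032, 0.0651]
ee_rot: [3.141, 0.0, -1.419]
force: [-0.3, 0.7, -1.5]
width: 0.059
gripper_force: 35.0
```

Request:
jog_arm([
  [[0,0,0.02,0],[0,0,0.04,0],[0,0,0.04,0]],
])

```text
t: 10.75
eef_pos: [0.5188, -0.032, 0.0629]
ee_rot: [3.141, -0.0, -1.419]
force: [-0.9, -0.1, -3.0]
width: 0.0588
gripper_force: 35.0
```

Request:
jog_arm([
  [[0,0,0.03,0.2],[0,0,0.06,0.2],[0,0,0.09,0.2],[0,0,0.09,0.2]],
])

```text
t: 11.25
eef_pos: [0.5188, -0.0321, 0.0574]
ee_rot: [3.141, -0.0, -1.436]
force: [-0.2, -0.3, -1.9]
width: 0.0588
gripper_force: 35.0
```

Request:
jog_arm([
  [[0,0,0.03,0],[0,0,0.06,0],[0,0,0.09,0],[0,0,0.09,0]],
])

```text
t: 11.75
eef_pos: [0.519, -0.032, 0.0524]
ee_rot: [-3.141, -0.0, -1.436]
force: [-1.8, 0.7, 5.9]
width: 0.0589
gripper_force: 35.0
```

Request:
jog_arm([
  [[0,0,0.02,0],[0,0,0.04,0],[0,0,0.05,0],[0,0,0.05,0]],
], squeeze=50)

```text
t: 12.25
eef_pos: [0.519, -0.032, 0.0495]
ee_rot: [-3.141, -0.0, -1.436]
force: [-2.7, 0.1, 6.2]
width: 0.0588
gripper_force: 50.0
```

Request:
jog_arm([
  [[0,0,0.01,0],[0,0,0.02,0],[0,0,0.02,0]],
])

```text
t: 12.62
eef_pos: [0.519, -0.032, 0.049]
ee_rot: [-3.141, -0.0, -1.436]
force: [-5.0, 0.7, 15.9]
width: 0.0589
gripper_force: 50.0
```

Request:
jog_arm([
  [[0,0,0.01,0],[0,0,0.01,0],[0,0,0.01,0],[0,0,0.01,0]],
])

```text
t: 13.12
eef_pos: [0.5191, -0.032, 0.049]
ee_rot: [-3.141, -0.0, -1.436]
force: [-8.1, 2.3, 21.4]
width: 0.0585
gripper_force: 50.0
```

```bash
python3 -c "
from h import *
s=arm.get_state();print(s['t'],s['force'],s['moment'],s['eef_pos'])
f=grab_frame('scene');w=grab_frame('wrist')
cv2.imwrite('pics/s4.png',np.hstack([cv2.resize(f['img'][140:290,160:310],(400,400),interpolation=2),cv2.resize(w['img'],(400,300)).repeat(1,0).__array__() if 0 else cv2.copyMakeBorder(cv2.resize(w['img'],(400,300)),0,100,0,0,0)])[:,:,::-1])"
```

```text
13.125 [-8.05309584  2.27494097 21.42747903] [ 0.76312676  3.16319505 -0.08584001] [ 0.51906636 -0.03199779  0.04900902]
```

View pics/s4.png

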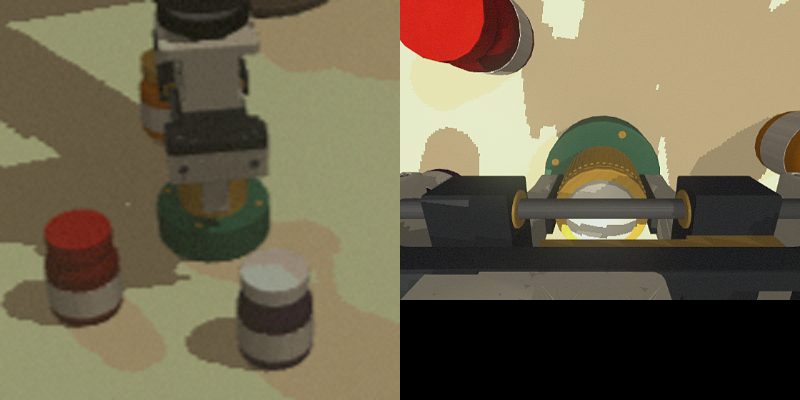

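The collar sits on the green drum with no gap showing, about (213,205) in the left half. The jars stand untouched. It has sunk 18 mm and meets a hard stop at 21 N, so I'm handing in.

```bash
python3 -c "
from station import arm
print(arm.job_done())"
```

```text
the job is handed in; nothing more can be done
None
```

I turned the lamp head about 66° clockwise until it dropped over the pins, then pushed it down 18 mm to a firm stop on the green base. I handed the job in at 13 s, still gripping at 50 N and pushing with about 21 N, with the jars still standing where they were.

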